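Clear the offcut and lay the straightedge flush on the filed edge

TASK

Get the marking-out plate ready for checking the clamped brass block: first drop the loose brass offcut into the red scrap bin. Then lift the straightedge out of its wooden rest, set it down flat on the plate and let go of it; take it again by one end and bring it up until one of its long edges lies flush against the block's filed edge (the long side facing the robot), spanning that whole edge. Let go of it there and leave the other tools where they are.

Things in the scene. Friction and masses are not known exactly. Their poses are not given: they have to be found in the camera images.
- plate: Fixed dark steel plate, 260 (x) x 280 (y) x 20 mm. Origin: centre of its underside, on the bench. Fixed on it: a brass block at plate x +20 to +70, y -50 to +50 mm, top 45 mm above the bench, held by two blue strap clamps over its rear (x +50 to +112, |y| 17 to 39 mm, up to 65 mm above the bench). In front of the block (x -130 to +20 mm) only the offcut lies.
- filed_edge (a point): Middle of the foot of the block's filed edge (its long vertical side facing the robot), at plate top height. Axes as the plate: the edge runs 50 mm either way along y, -x points out of the block.
- straightedge: Loose aluminium straightedge with black scale marks on both broad faces, 200 (x) x 30 (y) x 16 (z) mm, 0.2 to 0.35 kg, alike both ways round. Origin: centre of its underside; long axis x. It starts lying flat in the rest.
- straightedge_center (a point): Centre of the straightedge, 8 mm above its underside.
- end_a (a point): Middle of the straightedge's +x end face.
- end_b (a point): Middle of its -x end face.
- rest: Fixed wooden rest, 230 (x) x 60 (y) x 56 mm high. Origin: centre of its underside. It carries the straightedge along its x axis, underside 30 mm above the bench. Open-topped cheeks enclose the last 40 mm at both ends (3 mm play each side); the middle 120 mm is free at the sides, over a 12 mm high base. Lift straight up.
- offcut: Loose brass offcut, bar 70 (x) x 28 (y) x 22 (z) mm, about 0.35 kg, lying on the plate in front of the block. Origin: centre of its underside.
- offcut_center (a point): Centre of the offcut, 11 mm above its underside.
- bin: Fixed red open scrap bin, outside 170 (x) x 150 (y) x 70 mm high, walls and floor 5 mm. Origin: centre of its underside.
- file: Loose file with orange handle, 250 x 24 mm, bystander, beyond the plate. Origin near its middle, long axis x.
- jar: Loose closed blue jar, 60 mm across, 80 mm high, bystander. Origin: centre of its underside.
- brush: Loose brush, bystander. Origin under its middle, long axis x.
Things that resemble listed ones, but are neither listed nor needed, are in the scene too. Of the things shaped like the offcut, the brass one is meant.

How it is judged:
On the way, in this order (a step that is already met when the one before it is completed fails the run):
1. the offcut lies in the scrap bin, let go of, with the straightedge still in its rest (x of offcut_center in the frame of bin between -0.085 and 0.085 m and y of offcut_center in the frame of bin between -0.075 and 0.075 m and height (world z) of offcut_center below 0.06 m and contact force between the fingers and offcut below 0.5 N and distance of straightedge_center from where it was at the start of the episode below 0.02 m), for 0.2 s.
2. the straightedge lies flat and still on the plate, let go of (angle between the z axis of straightedge and the z axis of plate, either way round below 0.04 rad and z of straightedge_center in the frame of plate between 0.022 and 0.032 m and x of straightedge_center in the frame of plate between -0.13 and 0.13 m and y of straightedge_center in the frame of plate between -0.14 and 0.14 m and contact force between the fingers and straightedge below 0.1 N and linear speed of straightedge below 0.02 m/s), for 0.2 s.
3. the straightedge is taken again by one end (fingers touch it within 60 mm of an end) (contact force between the fingers and straightedge above 1 N and (horizontal distance between the grasp point and end_a below 0.06 m or horizontal distance between the grasp point and end_b below 0.06 m)), for 0.1 s.
At the end, for the whole second after the job is handed in: The offcut rests in the bin; the straightedge lies flat on the plate, at rest, its long edge against the block's filed edge with at most 2 mm of gap at the middle and 0.025 rad of skew, covering the whole 100 mm edge (centre within 50 mm of the edge's middle) (x of offcut_center in the frame of bin between -0.085 and 0.085 m and y of offcut_center in the frame of bin between -0.075 and 0.075 m and height (world z) of offcut_center below 0.06 m and angle between the z axis of straightedge and the z axis of plate, either way round below 0.04 rad and z of straightedge_center in the frame of plate between 0.022 and 0.032 m and x of straightedge_center in the frame of filed_edge between -0.017 and -0.01 m and y of straightedge_center in the frame of filed_edge between -0.05 and 0.05 m and angle between the x axis of straightedge and the y axis of plate, either way round below 0.025 rad and linear speed of straightedge below 0.01 m/s and linear speed of offcut below 0.02 m/s); the robot touches nothing.
It fails at once if the file is moved by more than 30 mm (distance of file from where it was at the start of the episode above 0.03 m).
It fails at once if the jar is moved by more than 30 mm (distance of jar from where it was at the start of the episode above 0.03 m).
It fails at once if the brush is moved by more than 30 mm (distance of brush from where it was at the start of the episode above 0.03 m).
It also fails if it takes over 64 s, if anything falls off the work surface, if the arm or the gripper's body presses on something with over 40 N, if the wrist force passes 120 N, or if a joint passes its speed limit or range.

ROBOT

A 6-joint arm with a two-finger parallel gripper is mounted at the origin on the work surface. World frame = base frame: x ahead of the robot, y to its left, z up, the work surface at z = 0. Lengths are in m, angles in rad, forces in N, time in s.
With the tool pointing down it reaches from about 0.25 to 0.725 m from the base axis. Payload 4 kg.
Tool frame: the origin (TCP) lies at the very end of the fingers, on their centre line; the grasp point (between the pads) lies 19 mm behind it; z points along the fingers, y is the line along which they close (so a half turn about z gives the same grasp; the last joint's range is limited). The gripper opens to 85 mm and grips with 20 to 120 N. Pads are 22 mm wide; open, the fingers measure 114 mm over their backs; the gripper's body (76 mm by 85 mm) begins 54 mm behind the grasp point. The pads swing forward as they close: fully open they stand 13 mm farther back than shut.
Start: joints at [1.226, 0.241, 0.005, 1.335, 0, 1.571], TCP at [0.169, 0.471, 0.231] pointing down, gripper open.
Joint ranges: [-2.72, 2.72], [-1.05, 1.87], [-1.09, 1.28], [-1.99, 2.15], [-1.42, 1.44], [-3.14, 3.14]. Speed limits (rad/s): [2.79, 2.79, 3.14, 3.14, 3.14, 3.14].

INTERFACE

Orientations are given as a unit quaternion [x, y, z, w].
In Python, from workcell import monitor, viewer, job gives the robot as it stands.
- The arm moves only by the tool arm_command, never from a script. Its argument "increments" is a list of rows, each an object of numbers: "dx", "dy", "dz": the shift along the tool's x, y, z in cm; "wx", "wy", "wz": the turn, a rotation vector about the tool's x, y, z in rad; "grip": the finger opening in cm, from 0 to 8.54. In form: [{"dx": .., "dy": .., "dz": .., "wx": .., "wy": .., "wz": .., "grip": ..}, ...]. A call has 1 to 10 rows; each row is the pose to reach, as a shift and turn from the pose commanded when the call began, along the tool's axes at that moment; what a row does not reach only later rows make up. A row lasts 1/10 s, in which the tool goes at most 50 mm and 8.59 degrees, less where a joint would pass 70% of its speed; a pose out of reach is approached as far as the arm can. A call with a gripper value outside its range is refused whole. The fingers move at their own pace and stop on an object; the grip force is fixed at half the most. Time passes only in rows, so rows that repeat a pose let the fingers close. It gives the time, the measured TCP pose, the force, the opening and the grip force at its end, in the units of the state.
- monitor.get_obs(): the state, without advancing time (a new reading comes with each control period).
- viewer.camera(name): name is "scene" or "side" or "wrist"; returns (picture, depth): 480x640x3 uint8, red, green, blue; 480x640 float32, m along the optical axis (not along the pixel's ray), 0 where there is no reading.
- viewer.get_calibration(name): a dict with "fovy" (degrees; the focal length in pixels is half the picture's height over the tangent of half this angle, whatever the lens; pixels are square), "cx", "cy" (the principal point, pixels), "view" (4x4, takes a point from world to camera coordinates). Camera axes: x right, y up, looking along -z (the intrinsics and any distortion apply to the point x, -y, -z); pixel columns grow to the right and rows downward; lengths in m; the calibration is good to about 2 mm. The wrist camera is an equidistant fisheye: a pixel r from the principal point sees the ray r / f radians off the axis. A picture is of the moment at which its call begins: read the wrist's pose just before it. get_calibration takes no time and is no camera call; for the wrist camera it gives the pose at the moment of the call.
- job.job_done(): hands the job in; it is judged then, once.
The state is a dict: "clock": time; "joint_pos": joint angles; "joint_vel": joint speeds; "tau": joint torques, N m; "eef_pos": TCP position; "tool_rot": TCP orientation; "ft_force": force on the tool from outside, world axes, zero at the start; "ft_torque": the same for the moment, N m; "grip_width": finger opening in m; "grasp_force": force on a finger pad.
Only numpy, scipy, OpenCV 4.12 (cv2) and the standard library are available. Lean on these libraries where they do the work, as an engineer would, in place of code of your own. Each camera call takes 0.05 s, during which the arm holds its last target. There are 200 camera calls.

## Working session

There is one attempt and no reset: what is moved stays moved. The work goes in short steps, Python scripts to look and compute and a tool call to move; the robot and the scene stay as the last step left them, time stands still between calls to the robot, and variables do not carry over. Pictures are saved under pics/ and viewed, at most 10 in all, crops included, and the job is handed in when it is done.

Besides the shell and the picture viewer there is one more tool, called after "Call:" by a JSON object that holds its "name" and its "arguments". arm_command: Moves the arm, as the interface text tells. Its arguments: {"type":"object","properties":{"increments":{"type":"array","items":{"type":"object","properties":{"dx":{"type":"number"},"dy":{"type":"number"},"dz":{"type":"number"},"wx":{"type":"number"},"wy":{"type":"number"},"wz":{"type":"number"},"grip":{"type":"number"}}}}},"required":["increments"]}

```bash
mkdir -p pics
python3 - <<'E'
from workcell import monitor, viewer, job
import cv2,numpy as np
o=monitor.get_obs();print({k:np.round(v,3) for k,v in o.items()})
for n in ["scene","side"]:
    p,d=viewer.camera(n);c=viewer.get_calibration(n);print(n,c)
    cv2.imwrite(f"pics/{n}0.png",p[:,:,::-1]);np.savez(f"{n}0.npz",p=p,d=d,**c)
E
```

```text
{'clock': np.float64(0.0), 'joint_pos': array([ 1.226,  0.241,  0.004,  1.335, -0.   ,  1.571]), 'joint_vel': array([-0.002,  0.   , -0.001, -0.   ,  0.   ,  0.   ]), 'tau': array([-0.0000e+00, -3.7232e+01,  2.5241e+01,  1.7000e-02, -0.0000e+00,
       -0.0000e+00]), 'eef_pos': array([0.169, 0.47 , 0.23 ]), 'tool_rot': array([ 0.172,  0.985, -0.001, -0.   ]), 'ft_force': array([-0.694, -0.651, -0.049]), 'ft_torque': array([ 0.012,  0.036, -0.021]), 'grasp_force': np.float64(0.0), 'grip_width': np.float64(0.085)}
scene {'fovy': 50.240848988110436, 'cx': 316.2504453173011, 'cy': 243.24019221521965, 'view': array([[-0.35145997,  0.93611361,  0.0129307 ,  0.17412624],
       [-0.79544518, -0.30587325,  0.5231716 ,  0.40342008],
       [ 0.49370321,  0.17358821,  0.85212926, -1.57775291],
       [ 0.        ,  0.        ,  0.        ,  1.        ]])}
side {'fovy': 47.612123003027975, 'cx': 325.84412069049694, 'cy': 241.24265813853762, 'view': array([[ 0.80740943, -0.58992606,  0.00878968, -0.44705422],
       [ 0.40096673,  0.55959487,  0.72531322, -0.2870597 ],
       [-0.43279983, -0.58210036,  0.6883629 , -1.11740449],
       [ 0.        ,  0.        ,  0.        ,  1.        ]])}
```

View pics/scene0.png

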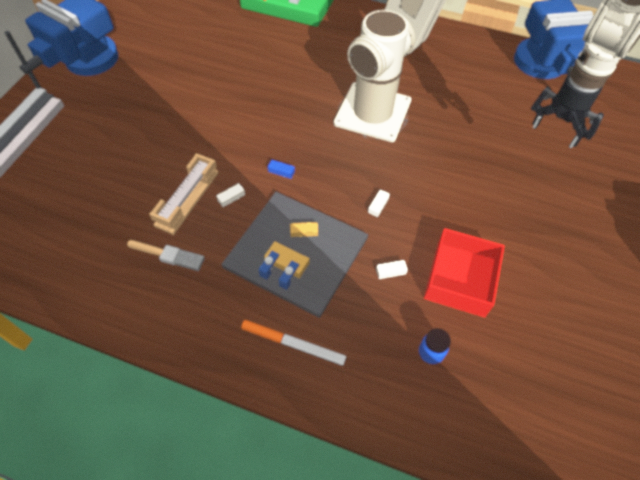

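View pics/side0.png

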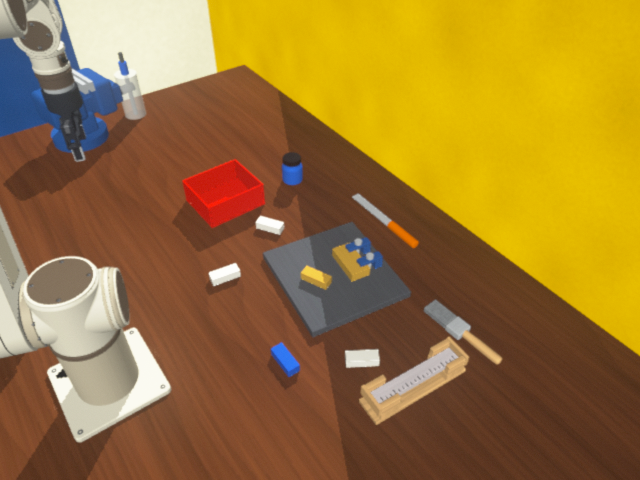

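The scene view shows the plate at about (295,253), the brass offcut at (305,230), the block at (288,258), the rest at (185,193), the bin at (467,272), the jar at (435,346), the file at (293,342) and the brush at (165,255). The side view agrees: offcut (316,278), block (350,260), rest (415,380).

```bash
cat > h.py <<'E'
import numpy as np,cv2
def rays(c,uv):
    f=240/np.tan(np.radians(c['fovy'])/2); uv=np.asarray(uv,float).reshape(-1,2)
    d=np.c_[(uv[:,0]-c['cx'])/f,-(uv[:,1]-c['cy'])/f,-np.ones(len(uv))]
    V=np.asarray(c['view']);R=V[:3,:3];return -R.T@V[:3,3], d@R
def onplane(c,uv,z):
    o,d=rays(c,uv);return o+d*((z-o[2])/d[:,2])[:,None]
def cloud(c,dep):
    v,u=np.mgrid[:480,:640];o,d=rays(c,np.c_[u.ravel(),v.ravel()])
    P=o+d*dep.ravel()[:,None];P[dep.ravel()==0]=np.nan;return P.reshape(480,640,3)
def rect(P):
    (cx,cy),(w,h),a=cv2.minAreaRect(P[:,:2].astype(np.float32))
    if w<h:w,h,a=h,w,a+90
    return np.round([cx,cy,w,h,(np.radians(a)+np.pi/2)%np.pi-np.pi/2],4)
def comps(c,m,z,minpx=40):
    n,l,s,ct=cv2.connectedComponentsWithStats(m.astype(np.uint8),connectivity=4)
    for i in range(1,n):
        if s[i,4]>=minpx:
            v,u=np.nonzero(l==i);yield ct[i].round(),s[i,4],rect(onplane(c,np.c_[u,v],z))
E
cat > m.py <<'E'
import numpy as np,cv2
from h import *
for n in ["scene","side"]:
    c=dict(np.load(n+"0.npz"));P=cloud(c,c['d']);z=P[...,2]
    hsv=cv2.cvtColor(c['p'],cv2.COLOR_RGB2HSV);H,S,V=[hsv[...,i].astype(int) for i in range(3)]
    print(n)
    near=(P[...,0]>.2)&(P[...,0]<.95)&(abs(P[...,1])<.6)
    def show(t,m,zz,k=40):
        for r in comps(c,m&near,zz,k): print(' ',t,*r, 'zmed')
    br=(H>12)&(H<28)&(S>140)&(V>120)
    show('brass',br&(z>.034),.043)
    show('plate',(S<70)&(V<110)&(z>.012)&(z<.03),.02,800)
    show('edge',(S<60)&(V>90)&(z>.038)&(z<.053),.046)
    show('restcheek',(H<25)&(S>60)&(z>.050)&(z<.062),.056,15)
    show('bin',((H<6)|(H>174))&(S>150)&(z>.062),.07)
E
python3 m.py
```

```text
scene
  brass [298. 230.] 87 [ 0.5143 -0.0386  0.0569  0.0265  1.4513] zmed
  brass [289. 257.] 396 [ 0.5981 -0.0404  0.0975  0.0509  1.4151] zmed
  plate [285. 261.] 5637 [ 0.5673 -0.0353  0.2807  0.2367  1.4239] zmed
  edge [183. 189.] 728 [ 0.4982 -0.3723  0.201   0.038  -0.0755] zmed
  restcheek [202. 163.] 206 [ 0.4152 -0.3654  0.0627  0.0558  1.5125] zmed
  restcheek [164. 212.] 243 [ 0.5875 -0.3782  0.064   0.0546  1.5056] zmed
  restcheek [474. 242.] 166 [0.3934 0.376  0.1404 0.0189 1.53  ] zmed
  restcheek [493. 292.] 26 [0.5164 0.4478 0.0519 0.003  0.0396] zmed
  restcheek [451. 295.] 120 [ 0.5581  0.3574  0.1081  0.0094 -1.5345] zmed
  restcheek [483. 305.] 45 [0.5562 0.4336 0.0391 0.0084 1.5331] zmed
  bin [468. 268.] 715 [0.4764 0.3759 0.1755 0.1504 0.0314] zmed
side
  brass [349. 261.] 570 [ 0.5916 -0.0469  0.1093  0.0549  1.4209] zmed
  brass [316. 276.] 311 [ 0.4934 -0.0406  0.0716  0.0344 -1.145 ] zmed
  plate [346. 281.] 5058 [ 0.5476 -0.0401  0.2855  0.2619  1.4243] zmed
  edge [414. 375.] 1348 [ 0.4984 -0.3778  0.1992  0.033  -0.0764] zmed
  restcheek [222. 174.] 241 [0.4786 0.3875 0.1576 0.1361 0.0428] zmed
  restcheek [224. 200.] 259 [ 0.44    0.3293  0.2235  0.1198 -0.6607] zmed
  restcheek [450. 352.] 369 [ 0.5821 -0.3832  0.0614  0.0567  1.5144] zmed
  restcheek [379. 394.] 429 [ 0.4109 -0.3709  0.0635  0.0538  1.504 ] zmed
  bin [222. 185.] 535 [0.4707 0.3678 0.1728 0.1591 0.0269] zmed
```

```bash
cat > go.py <<'E'
import sys,numpy as np
from scipy.spatial.transform import Rotation as R
from workcell import monitor
# target x y z yaw_of_tool_y ; tool pointing down
x,y,z,a=map(float,sys.argv[1:5])
o=monitor.get_obs();R0=R.from_quat(o['tool_rot']);p=o['eef_pos']
Y=np.array([np.cos(a),np.sin(a),0]);Z=np.array([0,0,-1]);X=np.cross(Y,Z)
T=R.from_matrix(np.c_[X,Y,Z])
print('t',round(o['clock'],2),'p',p.round(4),'yaw_y',round(np.arctan2(*R0.as_matrix()[1::-1,1]),4),'tilt',R0.as_matrix()[:2,2].round(4),'w',round(o['grip_width'],4),'gf',round(o['grasp_force'],1),'F',o['ft_force'].round(1),'j',o['joint_pos'].round(2))
print('d cm',(R0.inv().apply(np.array([x,y,z])-p)*100).round(2),'w',(R0.inv()*T).as_rotvec().round(4))
E
python3 go.py 0.49 -0.04 0.25 0.426
```

```text
t 0.1 p [0.1688 0.47   0.2305] yaw_y 1.2259 tilt [-0.0006 -0.0018] w 0.0852 gf 0.0 F [ 0.4 -0.4  0.6] j [ 1.23  0.24  0.    1.34 -0.    1.57]
d cm [-47.47 -37.15  -1.88] w [-0.0018  0.0008  0.7999]
```

Call:
{"name": "arm_command", "arguments": {"increments": [{"dx": -47.5,"dy": -37.1,"dz": -1.9,"wz": 0.8,"grip": 8.5},{"dx": -47.5,"dy": -37.1,"dz": -1.9,"wz": 0.8,"grip": 8.5},{"dx": -47.5,"dy": -37.1,"dz": -1.9,"wz": 0.8,"grip": 8.5},{"dx": -47.5,"dy": -37.1,"dz": -1.9,"wz": 0.8,"grip": 8.5},{"dx": -47.5,"dy": -37.1,"dz": -1.9,"wz": 0.8,"grip": 8.5},{"dx": -47.5,"dy": -37.1,"dz": -1.9,"wz": 0.8,"grip": 8.5},{"dx": -47.5,"dy": -37.1,"dz": -1.9,"wz": 0.8,"grip": 8.5},{"dx": -47.5,"dy": -37.1,"dz": -1.9,"wz": 0.8,"grip": 8.5},{"dx": -47.5,"dy": -37.1,"dz": -1.9,"wz": 0.8,"grip": 8.5},{"dx": -47.5,"dy": -37.1,"dz": -1.9,"wz": 0.8,"grip": 8.5}]}}

```text
validation failed for argument at $.in...
```

```bash
cd .;python3 go.py 0.49 -0.04 0.25 0.426
```

```text
t 0.1 p [0.1688 0.47   0.2305] yaw_y 1.2259 tilt [-0.0006 -0.0018] w 0.0852 gf 0.0 F [ 0.4 -0.4  0.6] j [ 1.23  0.24  0.    1.34 -0.    1.57]
d cm [-47.47 -37.15  -1.88] w [-0.0018  0.0008  0.7999]
```

Call:
{"name": "arm_command", "arguments": {"increments": [{"dx": -4.0,"dy": -3.0,"dz": -0.5,"wx": 0,"wy": 0,"wz": 0.1,"grip": 8.5}]}}

```text
clock: 0.2
eef_pos: [0.1948, 0.4314, 0.2346]
tool_rot: [0.219, 0.976, -0.0, -0.001]
ft_force: [1.0, -0.7, 0.5]
grip_width: 0.0851
grasp_force: 0.0
```

Call:
{"name": "arm_command", "arguments": {"increments": [{"dx": -43.5,"dy": -34,"dz": -1.4,"wx": 0,"wy": 0,"wz": 0.7,"grip": 8.5},{"dx": -43.5,"dy": -34,"dz": -1.4,"wx": 0,"wy": 0,"wz": 0.7,"grip": 8.5}]}}

```text
clock: 0.4
eef_pos: [0.2412, 0.3381, 0.2382]
tool_rot: [0.366, 0.931, -0.001, 0.0]
ft_force: [1.5, -0.2, -0.6]
grip_width: 0.0852
grasp_force: 0.0
```

All keys are needed. Continue.

```bash
cd .;python3 go.py 0.49 -0.04 0.25 0.426
```

```text
t 0.4 p [0.2412 0.3381 0.2382] yaw_y 0.8215 tilt [-0.0004 -0.0011] w 0.0852 gf 0.0 F [ 1.5 -0.2 -0.6] j [ 0.95  0.07 -0.18  1.32 -0.    1.7 ]
d cm [-43.97 -10.74  -1.14] w [-0.0009  0.0007  0.3955]
```

Call:
{"name": "arm_command", "arguments": {"increments": [{"dx": -44,"dy": -10.7,"dz": -1.1,"wx": 0,"wy": 0,"wz": 0.4,"grip": 8.5},{"dx": -44,"dy": -10.7,"dz": -1.1,"wx": 0,"wy": 0,"wz": 0.4,"grip": 8.5},{"dx": -44,"dy": -10.7,"dz": -1.1,"wx": 0,"wy": 0,"wz": 0.4,"grip": 8.5},{"dx": -44,"dy": -10.7,"dz": -1.1,"wx": 0,"wy": 0,"wz": 0.4,"grip": 8.5},{"dx": -44,"dy": -10.7,"dz": -1.1,"wx": 0,"wy": 0,"wz": 0.4,"grip": 8.5},{"dx": -44,"dy": -10.7,"dz": -1.1,"wx": 0,"wy": 0,"wz": 0.4,"grip": 8.5},{"dx": -44,"dy": -10.7,"dz": -1.1,"wx": 0,"wy": 0,"wz": 0.4,"grip": 8.5},{"dx": -44,"dy": -10.7,"dz": -1.1,"wx": 0,"wy": 0,"wz": 0.4,"grip": 8.5},{"dx": -44,"dy": -10.7,"dz": -1.1,"wx": 0,"wy": 0,"wz": 0.4,"grip": 8.5},{"dx": -44,"dy": -10.7,"dz": -1.1,"wx": 0,"wy": 0,"wz": 0.4,"grip": 8.5}]}}

```text
clock: 1.4
eef_pos: [0.4942, -0.0419, 0.2488]
tool_rot: [0.545, 0.839, -0.001, 0.0]
ft_force: [-0.6, 0.1, 0.0]
grip_width: 0.0852
grasp_force: 0.0
```

```bash
cd .;python3 go.py 0.49 -0.04 0.25 0.426
python3 - <<'E'
from workcell import viewer
import cv2,numpy as np
c=viewer.get_calibration("wrist");p,d=viewer.camera("wrist")
print(c,np.percentile(d,[0,50,100]))
cv2.imwrite("pics/w1.png",p[:,:,::-1]);np.savez("w1.npz",p=p,d=d,**c)
E
```

```text
t 1.4 p [ 0.4942 -0.0419  0.2488] yaw_y 0.4192 tilt [ 0.0002 -0.0015] w 0.0852 gf 0.0 F [-0.6  0.1  0. ] j [-0.08  0.23  0.03  1.38 -0.    1.07]
d cm [ 0.35 -0.31 -0.12] w [-0.0004  0.0014 -0.0068]
{'fovy': 65.70646984690485, 'cx': 318.9451336580049, 'cy': 237.27135885868498, 'view': array([[ 9.13339103e-01,  4.07199805e-01, -4.02304809e-05,
        -4.34202565e-01],
       [-3.90319911e-01,  8.75449758e-01, -2.85022961e-01,
         2.71932731e-01],
       [-1.16026074e-01,  2.60338318e-01,  9.58520688e-01,
        -3.26708102e-01],
       [ 0.00000000e+00,  0.00000000e+00,  0.00000000e+00,
         1.00000000e+00]])} [0.         0.36556163 0.92137575]
```

View pics/w1.png

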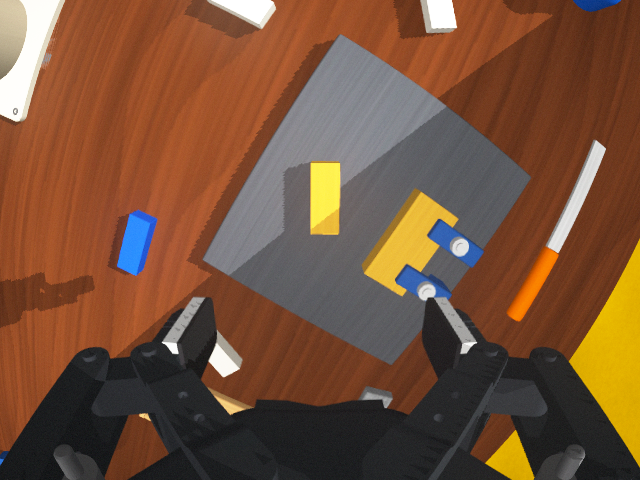

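The wrist view shows the offcut at (325,198), the block at (410,240) and the plate's corners at (340,36), (530,178), (390,363) and (204,261).

```bash
python3 - <<'E'
s=open('h.py').read()
s=s.replace("    V=np.asarray","""    if abs(float(c['fovy'])-65.7)<1:   # equidistant fisheye (wrist)
        q=d[:,:2];r=np.linalg.norm(q,axis=1);d=np.c_[q*(np.tan(r)/np.maximum(r,1e-9))[:,None],d[:,2]]
    V=np.asarray""");open('h.py','w').write(s)
E
cat > w.py <<'E'
import sys
from h import *
def brass(f):
    c=dict(np.load(f));P=cloud(c,c['d']);z=P[...,2]
    hsv=cv2.cvtColor(c['p'],cv2.COLOR_RGB2HSV);H,S,V=[hsv[...,i].astype(int) for i in range(3)]
    br=(H>15)&(H<33)&(S>120)&(z>.036)&(z<.052);br[360:]=0
    for r in comps(c,br,.0435,300): print('brass',*r)
    pl=(S<90)&(V<150)&(z>.014)&(z<.026);
    for r in comps(c,pl,.02,5000): print('plate',*r)
    print('z med brass',np.nanmedian(z[br]),'plate',np.nanmedian(z[pl]))
if __name__=="__main__":
    brass(sys.argv[1])
    c=dict(np.load(sys.argv[1]))
E
python3 w.py w1.npz
python3 - <<'E'
from h import *
c=dict(np.load('w1.npz'));print(onplane(c,[(340,36),(530,178),(390,363),(204,261)],.02).round(4))
E
```

```text
brass [325. 197.] 2045 [ 0.4963 -0.0327  0.069   0.0267 -1.1561]
brass [408. 242.] 3969 [ 0.5934 -0.0407  0.1002  0.0532  1.4212]
plate [358. 197.] 48599 [ 0.55   -0.034   0.2783  0.2584  1.4239]
z med brass 0.043718181981236615 plate 0.019330955870739075
[[ 0.4446  0.1198  0.02  ]
 [ 0.6974  0.0827  0.02  ]
 [ 0.6547 -0.1883  0.02  ]
 [ 0.4055 -0.1531  0.02  ]]
```

```bash
cd .;python3 go.py 0.496 -0.033 0.0235 0.415
```

```text
t 1.45 p [ 0.4929 -0.04    0.2487] yaw_y 0.4208 tilt [-0.0014 -0.0002] w 0.0847 gf 0.0 F [ 0.6 -0.7  0. ] j [-0.08  0.22  0.03  1.38 -0.    1.07]
d cm [ 0.51  0.6  22.52] w [-0.0013 -0.0004  0.0058]
```

Call:
{"name": "arm_command", "arguments": {"increments": [{"dx": 0.5,"dy": 0.6,"dz": 5,"wx": 0,"wy": 0,"wz": 0,"grip": 6},{"dx": 0.5,"dy": 0.6,"dz": 10,"wx": 0,"wy": 0,"wz": 0,"grip": 6},{"dx": 0.5,"dy": 0.6,"dz": 14,"wx": 0,"wy": 0,"wz": 0,"grip": 6},{"dx": 0.5,"dy": 0.6,"dz": 17,"wx": 0,"wy": 0,"wz": 0,"grip": 6},{"dx": 0.5,"dy": 0.6,"dz": 19,"wx": 0,"wy": 0,"wz": 0,"grip": 6},{"dx": 0.5,"dy": 0.6,"dz": 20.5,"wx": 0,"wy": 0,"wz": 0,"grip": 6},{"dx": 0.5,"dy": 0.6,"dz": 21.7,"wx": 0,"wy": 0,"wz": 0,"grip": 6},{"dx": 0.5,"dy": 0.6,"dz": 22.4,"wx": 0,"wy": 0,"wz": 0,"grip": 6},{"dx": 0.5,"dy": 0.6,"dz": 22.4,"wx": 0,"wy": 0,"wz": 0,"grip": 6}]}}

```text
clock: 2.35
eef_pos: [0.4945, -0.0297, 0.0252]
tool_rot: [0.541, 0.841, -0.0, -0.001]
ft_force: [0.2, 0.2, -0.8]
grip_width: 0.0602
grasp_force: 0.0
```

Call:
{"name": "arm_command", "arguments": {"increments": [{"dx": 0,"dy": 0,"dz": 0,"wx": 0,"wy": 0,"wz": 0,"grip": 1},{"dx": 0,"dy": 0,"dz": 0,"wx": 0,"wy": 0,"wz": 0,"grip": 1},{"dx": 0,"dy": 0,"dz": 0,"wx": 0,"wy": 0,"wz": 0,"grip": 1},{"dx": 0,"dy": 0,"dz": 0,"wx": 0,"wy": 0,"wz": 0,"grip": 1},{"dx": 0,"dy": 0,"dz": 0,"wx": 0,"wy": 0,"wz": 0,"grip": 1},{"dx": 0,"dy": 0,"dz": 0,"wx": 0,"wy": 0,"wz": 0,"grip": 1},{"dx": 0,"dy": 0,"dz": 0,"wx": 0,"wy": 0,"wz": 0,"grip": 1},{"dx": 0,"dy": 0,"dz": 0,"wx": 0,"wy": 0,"wz": 0,"grip": 1}]}}

```text
clock: 3.15
eef_pos: [0.4962, -0.0304, 0.027]
tool_rot: [0.542, 0.841, 0.001, 0.001]
ft_force: [-1.4, 0.2, 5.4]
grip_width: 0.0263
grasp_force: 60.9
```

```bash
cd .;python3 go.py 0.474 0.372 0.2 0.415
```

```text
t 3.15 p [ 0.4962 -0.0304  0.027 ] yaw_y 0.4258 tilt [0.0021 0.    ] w 0.0263 gf 60.9 F [-1.4  0.2  5.4] j [-0.06  0.42 -0.32  0.83  0.    1.08]
d cm [ 37.55  14.63 -17.31] w [0.0019 0.0008 0.0108]
```

Call:
{"name": "arm_command", "arguments": {"increments": [{"dx": 0,"dy": 0,"dz": -3,"wx": 0,"wy": 0,"wz": 0,"grip": 1},{"dx": 0,"dy": 0,"dz": -7,"wx": 0,"wy": 0,"wz": 0,"grip": 1},{"dx": 0,"dy": 0,"dz": -11,"wx": 0,"wy": 0,"wz": 0,"grip": 1},{"dx": 3,"dy": 1,"dz": -14,"wx": 0,"wy": 0,"wz": 0,"grip": 1},{"dx": 7,"dy": 3,"dz": -15,"wx": 0,"wy": 0,"wz": 0,"grip": 1},{"dx": 11,"dy": 4.5,"dz": -15,"wx": 0,"wy": 0,"wz": 0,"grip": 1},{"dx": 15,"dy": 6,"dz": -15,"wx": 0,"wy": 0,"wz": 0,"grip": 1},{"dx": 19,"dy": 7.5,"dz": -15,"wx": 0,"wy": 0,"wz": 0,"grip": 1},{"dx": 23,"dy": 9,"dz": -15,"wx": 0,"wy": 0,"wz": 0,"grip": 1},{"dx": 27,"dy": 10.5,"dz": -15,"wx": 0,"wy": 0,"wz": 0,"grip": 1}]}}

```text
clock: 4.15
eef_pos: [0.4786, 0.2603, 0.1752]
tool_rot: [0.542, 0.841, -0.001, -0.0]
ft_force: [0.1, -0.2, -3.0]
grip_width: 0.0268
grasp_force: 60.2
```

```bash
cd .;python3 go.py 0.474 0.372 0.075 0.415
```

```text
t 4.15 p [0.4786 0.2603 0.1752] yaw_y 0.4259 tilt [-0.001  -0.0007] w 0.0268 gf 60.2 F [ 0.1 -0.2 -3. ] j [ 0.5   0.36  0.02  1.23 -0.    1.64]
d cm [10.36  4.21 10.01] w [-0.0013  0.0003  0.0109]
```

Call:
{"name": "arm_command", "arguments": {"increments": [{"dx": 4,"dy": 1.6,"dz": 0,"wx": 0,"wy": 0,"wz": 0,"grip": 1},{"dx": 8,"dy": 3.2,"dz": 0,"wx": 0,"wy": 0,"wz": 0,"grip": 1},{"dx": 10.4,"dy": 4.2,"dz": 1,"wx": 0,"wy": 0,"wz": 0,"grip": 1},{"dx": 10.4,"dy": 4.2,"dz": 5,"wx": 0,"wy": 0,"wz": 0,"grip": 1},{"dx": 10.4,"dy": 4.2,"dz": 9,"wx": 0,"wy": 0,"wz": 0,"grip": 1},{"dx": 10.4,"dy": 4.2,"dz": 12,"wx": 0,"wy": 0,"wz": 0,"grip": 1},{"dx": 10.4,"dy": 4.2,"dz": 14,"wx": 0,"wy": 0,"wz": 0,"grip": 1},{"dx": 10.4,"dy": 4.2,"dz": 14,"wx": 0,"wy": 0,"wz": 0,"grip": 5},{"dx": 10.4,"dy": 4.2,"dz": 14,"wx": 0,"wy": 0,"wz": 0,"grip": 5},{"dx": 10.4,"dy": 4.2,"dz": 14,"wx": 0,"wy": 0,"wz": 0,"grip": 5}]}}

```text
clock: 5.15
eef_pos: [0.4761, 0.372, 0.0379]
tool_rot: [0.542, 0.841, 0.002, 0.001]
ft_force: [0.0, 0.2, -0.1]
grip_width: 0.0497
grasp_force: 0.0
```

Call:
{"name": "arm_command", "arguments": {"increments": [{"dx": 0,"dy": 0,"dz": 0,"wx": 0,"wy": 0,"wz": 0,"grip": 5},{"dx": 0,"dy": 0,"dz": -4,"wx": 0,"wy": 0,"wz": 0,"grip": 5},{"dx": 0,"dy": 0,"dz": -8,"wx": 0,"wy": 0,"wz": 0,"grip": 5},{"dx": 0,"dy": 0,"dz": -12,"wx": 0,"wy": 0,"wz": 0,"grip": 5},{"dx": 0,"dy": 0,"dz": -17,"wx": 0,"wy": 0,"wz": 0,"grip": 7},{"dx": 0,"dy": 0,"dz": -20,"wx": 0,"wy": 0,"wz": 0,"grip": 8.5}]}}

```text
clock: 5.75
eef_pos: [0.4759, 0.3719, 0.2421]
tool_rot: [0.542, 0.841, 0.004, 0.001]
ft_force: [1.1, 0.6, 0.1]
grip_width: 0.0774
grasp_force: 0.0
```

```bash
cd .;python3 - <<'E'
from workcell import viewer
from h import *
for n in ["scene","side"]:
    c=viewer.get_calibration(n);p,d=viewer.camera(n);c['p']=p
    hsv=cv2.cvtColor(p,cv2.COLOR_RGB2HSV);H,S,V=[hsv[...,i].astype(int) for i in range(3)]
    z=cloud(c,d)[...,2]
    P=cloud(c,d);near=(P[...,0]>.3)&(P[...,0]<.65)&(abs(P[...,1])<.5)
    for r in comps(c,(H>12)&(H<33)&(S>130)&(V>60)&near,.027,20):print(n,*r)
E
python3 go.py 0.498 -0.375 0.25 -1.647
```

```text
scene [289. 257.] 496 [ 0.5905 -0.0443  0.1027  0.0553  1.4149]
scene [458. 273.] 399 [ 0.4754  0.3633  0.0738  0.0362 -1.2045]
side [221. 196.] 144 [ 0.4589  0.3693  0.0478  0.0464 -1.1575]
side [350. 263.] 689 [ 0.6    -0.0374  0.1204  0.0596  1.4225]
t 5.85 p [0.4773 0.373  0.244 ] yaw_y 0.4259 tilt [0.0114 0.0089] w 0.0846 gf 0.0 F [ 0.2 -0.2 -0.7] j [ 0.66  0.44  0.32  1.44 -0.    1.81]
d cm [-68.97 -29.01  -1.24] w [ 0.0051 -0.0167  2.0729]
```

Call:
{"name": "arm_command", "arguments": {"increments": [{"dx": -4.6,"dy": -1.9,"dz": -0.1,"wx": 0,"wy": 0,"wz": 0.14,"grip": 8.5},{"dx": -9.2,"dy": -3.9,"dz": -0.2,"wx": 0,"wy": 0,"wz": 0.28,"grip": 8.5},{"dx": -13.8,"dy": -5.8,"dz": -0.3,"wx": 0,"wy": 0,"wz": 0.42,"grip": 8.5},{"dx": -18.4,"dy": -7.7,"dz": -0.4,"wx": 0,"wy": 0,"wz": 0.56,"grip": 8.5},{"dx": -23,"dy": -9.6,"dz": -0.5,"wx": 0,"wy": 0,"wz": 0.7,"grip": 8.5},{"dx": -27.6,"dy": -11.5,"dz": -0.5,"wx": 0,"wy": 0,"wz": 0.84,"grip": 8.5},{"dx": -32.2,"dy": -13.5,"dz": -0.6,"wx": 0,"wy": 0,"wz": 0.98,"grip": 8.5},{"dx": -36.8,"dy": -15.5,"dz": -0.7,"wx": 0,"wy": 0,"wz": 1.12,"grip": 8.5},{"dx": -41.4,"dy": -17.5,"dz": -0.7,"wx": 0,"wy": 0,"wz": 1.26,"grip": 8.5},{"dx": -46,"dy": -19.4,"dz": -0.8,"wx": 0,"wy": 0,"wz": 1.4,"grip": 8.5}]}}

```text
clock: 6.85
eef_pos: [0.4876, -0.1298, 0.2444]
tool_rot: [0.957, 0.291, 0.001, 0.0]
ft_force: [2.0, -0.0, -0.7]
grip_width: 0.0849
grasp_force: 0.0
```

```bash
cd .;python3 go.py 0.498 -0.375 0.25 -1.647
```

```text
t 6.85 p [ 0.4876 -0.1298  0.2444] yaw_y -0.9798 tilt [ 0.0014 -0.0002] w 0.0849 gf 0.0 F [ 2.  -0.  -0.7] j [-0.26  0.24  0.04  1.37  0.    2.29]
d cm [-12.8   20.95  -0.56] w [ 6.000e-04 -1.300e-03  6.672e-01]
```

Call:
{"name": "arm_command", "arguments": {"increments": [{"dx": -2.6,"dy": 4.2,"dz": -0.2,"wx": 0,"wy": 0,"wz": 0.13,"grip": 8.5},{"dx": -5.2,"dy": 8.4,"dz": -0.3,"wx": 0,"wy": 0,"wz": 0.27,"grip": 8.5},{"dx": -7.7,"dy": 12.6,"dz": -0.4,"wx": 0,"wy": 0,"wz": 0.4,"grip": 8.5},{"dx": -10.2,"dy": 16.8,"dz": -0.5,"wx": 0,"wy": 0,"wz": 0.53,"grip": 8.5},{"dx": -12.8,"dy": 21,"dz": -0.6,"wx": 0,"wy": 0,"wz": 0.667,"grip": 8.5},{"dx": -12.8,"dy": 21,"dz": -0.6,"wx": 0,"wy": 0,"wz": 0.667,"grip": 8.5},{"dx": -12.8,"dy": 21,"dz": -0.6,"wx": 0,"wy": 0,"wz": 0.667,"grip": 8.5}]}}

```text
clock: 7.55
eef_pos: [0.4996, -0.3745, 0.249]
tool_rot: [0.999, -0.036, -0.0, -0.0]
ft_force: [-0.6, 0.4, -0.8]
grip_width: 0.0849
grasp_force: 0.0
```

```bash
cd .;python3 go.py 0.498 -0.375 0.25 -1.647
cat > snap.py <<'E'
import sys,cv2,numpy as np
from workcell import viewer
c=viewer.get_calibration("wrist");p,d=viewer.camera("wrist")
cv2.imwrite(f"pics/{sys.argv[1]}.png",p[:,:,::-1]);np.savez(f"{sys.argv[1]}.npz",p=p,d=d,**c)
E
cat > se.py <<'E'
import sys
from h import *
c=dict(np.load(sys.argv[1]));zt=float(sys.argv[2])
P=cloud(c,c['d']);z=P[...,2];hsv=cv2.cvtColor(c['p'],cv2.COLOR_RGB2HSV);H,S,V=[hsv[...,i].astype(int) for i in range(3)]
m=(S<85)&(V>100)&(abs(z-zt)<.006)
m=cv2.morphologyEx(m.astype(np.uint8),cv2.MORPH_OPEN,np.ones((3,3),np.uint8))
for r in comps(c,m,zt,300):print('edge',*r,'zmed',round(float(np.nanmedian(z[m>0])),4))
E
python3 snap.py w2; python3 se.py w2.npz 0.046
```

```text
t 7.55 p [ 0.4996 -0.3745  0.249 ] yaw_y -1.6428 tilt [-0.0007  0.001 ] w 0.0849 gf 0.0 F [-0.6  0.4 -0.8] j [-0.64  0.49  0.42  1.5   0.    2.57]
d cm [-0.15  0.06 -0.1 ] w [-0.0009  0.0007  0.0042]
edge [319. 200.] 6296 [ 0.499  -0.3744  0.1983  0.0301 -0.0751] zmed 0.0453
```

View pics/w2.png

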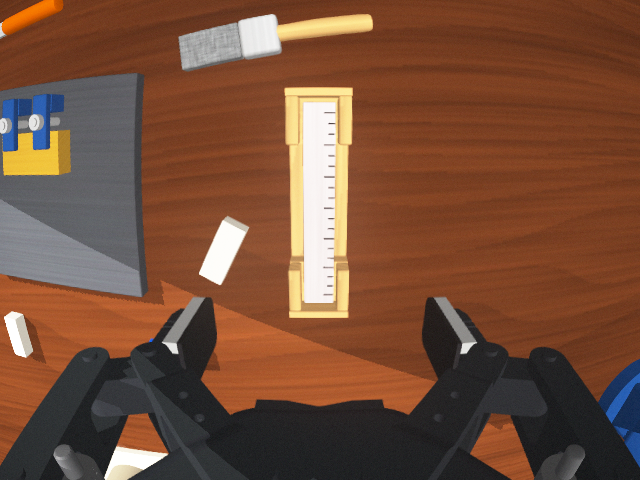

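The wrist view shows the straightedge at (319,200) lying along the rest, centred between the fingers. The nearest other thing is the white decoy at (224,250), which is clear.

```bash
cd .;python3 go.py 0.499 -0.3744 0.033 -1.646
```

```text
t 7.6 p [ 0.4998 -0.3733  0.2495] yaw_y -1.641 tilt [-0.0004  0.0008] w 0.0853 gf 0.0 F [-1.1 -0.1 -0.2] j [-0.64  0.49  0.42  1.5   0.    2.57]
d cm [-0.06  0.14 21.65] w [-0.0008  0.0005  0.005 ]
```

Call:
{"name": "arm_command", "arguments": {"increments": [{"dx": -0.1,"dy": 0.1,"dz": 5,"wx": 0,"wy": 0,"wz": 0.005,"grip": 6.5},{"dx": -0.1,"dy": 0.1,"dz": 10,"wx": 0,"wy": 0,"wz": 0.005,"grip": 6.5},{"dx": -0.1,"dy": 0.1,"dz": 14,"wx": 0,"wy": 0,"wz": 0.005,"grip": 6.5},{"dx": -0.1,"dy": 0.1,"dz": 17,"wx": 0,"wy": 0,"wz": 0.005,"grip": 6.5},{"dx": -0.1,"dy": 0.1,"dz": 19.5,"wx": 0,"wy": 0,"wz": 0.005,"grip": 6.5},{"dx": -0.1,"dy": 0.1,"dz": 21,"wx": 0,"wy": 0,"wz": 0.005,"grip": 6.5},{"dx": -0.1,"dy": 0.1,"dz": 21.6,"wx": 0,"wy": 0,"wz": 0.005,"grip": 6.5},{"dx": -0.1,"dy": 0.1,"dz": 21.6,"wx": 0,"wy": 0,"wz": 0.005,"grip": 6.5}]}}

```text
clock: 8.4
eef_pos: [0.4992, -0.3727, 0.0338]
tool_rot: [0.999, -0.037, -0.0, -0.0]
ft_force: [0.8, 0.1, 0.4]
grip_width: 0.0649
grasp_force: 0.0
```

Call:
{"name": "arm_command", "arguments": {"increments": [{"dx": 0,"dy": 0,"dz": 0,"wx": 0,"wy": 0,"wz": 0,"grip": 1.5},{"dx": 0,"dy": 0,"dz": 0,"wx": 0,"wy": 0,"wz": 0,"grip": 1.5},{"dx": 0,"dy": 0,"dz": 0,"wx": 0,"wy": 0,"wz": 0,"grip": 1.5},{"dx": 0,"dy": 0,"dz": 0,"wx": 0,"wy": 0,"wz": 0,"grip": 1.5},{"dx": 0,"dy": 0,"dz": 0,"wx": 0,"wy": 0,"wz": 0,"grip": 1.5},{"dx": 0,"dy": 0,"dz": 0,"wx": 0,"wy": 0,"wz": 0,"grip": 1.5},{"dx": 0,"dy": 0,"dz": 0,"wx": 0,"wy": 0,"wz": 0,"grip": 1.5},{"dx": 0,"dy": 0,"dz": 0,"wx": 0,"wy": 0,"wz": 0,"grip": 1.5}]}}

```text
clock: 9.2
eef_pos: [0.5001, -0.3748, 0.0357]
tool_rot: [0.999, -0.038, 0.001, 0.001]
ft_force: [-0.4, 1.6, 6.3]
grip_width: 0.028
grasp_force: 61.7
```

```bash
cd .;python3 go.py 0.499 -0.3744 0.15 -1.646
```

```text
t 9.2 p [ 0.5001 -0.3748  0.0357] yaw_y -1.6459 tilt [ 0.0027 -0.0012] w 0.028 gf 61.7 F [-0.4  1.6  6.3] j [-0.64  0.62  0.06  1.01  0.    2.57]
d cm [ -0.09  -0.02 -11.43] w [ 0.001  -0.0028  0.0001]
```

Call:
{"name": "arm_command", "arguments": {"increments": [{"dx": 0,"dy": 0,"dz": -0.5,"wx": 0,"wy": 0,"wz": 0,"grip": 1.5},{"dx": 0,"dy": 0,"dz": -1.5,"wx": 0,"wy": 0,"wz": 0,"grip": 1.5},{"dx": 0,"dy": 0,"dz": -3,"wx": 0,"wy": 0,"wz": 0,"grip": 1.5},{"dx": 0,"dy": 0,"dz": -5.5,"wx": 0,"wy": 0,"wz": 0,"grip": 1.5},{"dx": 0,"dy": 0,"dz": -8.5,"wx": 0,"wy": 0,"wz": 0,"grip": 1.5},{"dx": 0,"dy": 0,"dz": -11,"wx": 0,"wy": 0,"wz": 0,"grip": 1.5},{"dx": 0,"dy": 0,"dz": -12,"wx": 0,"wy": 0,"wz": 0,"grip": 1.5}]}}

```text
clock: 9.9
eef_pos: [0.5003, -0.3754, 0.1572]
tool_rot: [0.999, -0.038, 0.002, 0.001]
ft_force: [0.1, -0.3, -1.5]
grip_width: 0.0282
grasp_force: 60.7
```

```bash
cd .;python3 go.py 0.5058 -0.0279 0.15 -0.148
```

```text
t 9.9 p [ 0.5003 -0.3754  0.1572] yaw_y -1.6462 tilt [ 0.0039 -0.003 ] w 0.0282 gf 60.7 F [ 0.1 -0.3 -1.5] j [-0.64  0.52  0.23  1.27 -0.    2.57]
d cm [ -2.07 -34.69   0.61] w [ 5.3000e-03 -1.2000e-03 -1.4982e+00]
```

Call:
{"name": "arm_command", "arguments": {"increments": [{"dx": -0.2,"dy": -3.5,"dz": 0,"wx": 0,"wy": 0,"wz": -0.1,"grip": 1.5},{"dx": -0.4,"dy": -7,"dz": 0,"wx": 0,"wy": 0,"wz": -0.22,"grip": 1.5},{"dx": -0.7,"dy": -11,"dz": 0,"wx": 0,"wy": 0,"wz": -0.35,"grip": 1.5},{"dx": -1,"dy": -15,"dz": 0,"wx": 0,"wy": 0,"wz": -0.48,"grip": 1.5},{"dx": -1.2,"dy": -19,"dz": 0,"wx": 0,"wy": 0,"wz": -0.61,"grip": 1.5},{"dx": -1.4,"dy": -23,"dz": 0,"wx": 0,"wy": 0,"wz": -0.74,"grip": 1.5},{"dx": -1.6,"dy": -27,"dz": 0,"wx": 0,"wy": 0,"wz": -0.87,"grip": 1.5},{"dx": -1.8,"dy": -31,"dz": 0,"wx": 0,"wy": 0,"wz": -1.0,"grip": 1.5},{"dx": -2,"dy": -33.5,"dz": 0,"wx": 0,"wy": 0,"wz": -1.13,"grip": 1.5},{"dx": -2.1,"dy": -34.7,"dz": 0,"wx": 0,"wy": 0,"wz": -1.25,"grip": 1.5}]}}

```text
clock: 10.9
eef_pos: [0.5033, -0.0243, 0.1531]
tool_rot: [0.83, 0.558, -0.001, -0.001]
ft_force: [0.6, -1.6, -3.0]
grip_width: 0.0278
grasp_force: 60.7
```

```bash
cd .;python3 go.py 0.5058 -0.0279 0.1 -0.148
```

```text
t 10.9 p [ 0.5033 -0.0243  0.1531] yaw_y -0.3878 tilt [-0.0018  0.0006] w 0.0278 gf 60.7 F [ 0.6 -1.6 -3. ] j [-0.05  0.3  -0.13  1.15  0.    1.91]
d cm [-0.24  0.37  5.31] w [-1.900e-03 -1.000e-04 -2.398e-01]
```

Call:
{"name": "arm_command", "arguments": {"increments": [{"dx": -0.2,"dy": 0.3,"dz": 0,"wx": 0,"wy": 0,"wz": -0.12,"grip": 1.5},{"dx": -0.2,"dy": 0.3,"dz": 0,"wx": 0,"wy": 0,"wz": -0.24,"grip": 1.5},{"dx": -0.2,"dy": 0.3,"dz": 0,"wx": 0,"wy": 0,"wz": -0.24,"grip": 1.5},{"dx": -0.2,"dy": 0.3,"dz": 3,"wx": 0,"wy": 0,"wz": -0.24,"grip": 1.5},{"dx": -0.2,"dy": 0.3,"dz": 6,"wx": 0,"wy": 0,"wz": -0.24,"grip": 1.5},{"dx": -0.2,"dy": 0.3,"dz": 9,"wx": 0,"wy": 0,"wz": -0.24,"grip": 1.5},{"dx": -0.2,"dy": 0.3,"dz": 11,"wx": 0,"wy": 0,"wz": -0.24,"grip": 1.5},{"dx": -0.2,"dy": 0.3,"dz": 11,"wx": 0,"wy": 0,"wz": -0.24,"grip": 1.5}]}}

```text
clock: 11.7
eef_pos: [0.5028, -0.0297, 0.0405]
tool_rot: [0.761, 0.649, -0.003, -0.003]
ft_force: [-0.6, 0.1, -3.0]
grip_width: 0.0283
grasp_force: 60.6
```

```bash
cd .;python3 go.py 0.5058 -0.0279 0.0255 -0.148
```

```text
t 11.7 p [ 0.5028 -0.0297  0.0405] yaw_y -0.1587 tilt [-0.008   0.0004] w 0.0283 gf 60.6 F [-0.6  0.1 -3. ] j [-0.06  0.42 -0.28  0.88 -0.    1.67]
d cm [0.23 0.28 1.49] w [-0.008   0.0008 -0.0107]
```

Call:
{"name": "arm_command", "arguments": {"increments": [{"dx": 0.1,"dy": 0.2,"dz": 0.4,"wx": 0,"wy": 0,"wz": -0.01,"grip": 1.5},{"dx": 0.1,"dy": 0.2,"dz": 0.7,"wx": 0,"wy": 0,"wz": -0.01,"grip": 1.5},{"dx": 0.1,"dy": 0.2,"dz": 0.9,"wx": 0,"wy": 0,"wz": -0.01,"grip": 1.5},{"dx": 0.1,"dy": 0.2,"dz": 1.1,"wx": 0,"wy": 0,"wz": -0.01,"grip": 1.5},{"dx": 0.1,"dy": 0.2,"dz": 1.3,"wx": 0,"wy": 0,"wz": -0.01,"grip": 1.5},{"dx": 0.1,"dy": 0.2,"dz": 1.3,"wx": 0,"wy": 0,"wz": -0.01,"grip": 1.5}]}}

```text
clock: 12.3
eef_pos: [0.5083, -0.029, 0.0308]
tool_rot: [0.757, 0.654, 0.0, -0.0]
ft_force: [0.2, 1.1, -2.5]
grip_width: 0.0279
grasp_force: 60.7
```

Call:
{"name": "arm_command", "arguments": {"increments": [{"dx": 0,"dy": 0,"dz": 0.15,"wx": 0,"wy": 0,"wz": 0,"grip": 1.5},{"dx": 0,"dy": 0,"dz": 0.3,"wx": 0,"wy": 0,"wz": 0,"grip": 1.5},{"dx": 0,"dy": 0,"dz": 0.3,"wx": 0,"wy": 0,"wz": 0,"grip": 1.5}]}}

```text
clock: 12.6
eef_pos: [0.5082, -0.029, 0.0276]
tool_rot: [0.757, 0.654, -0.0, -0.0]
ft_force: [0.0, -0.9, -2.2]
grip_width: 0.028
grasp_force: 60.7
```

Call:
{"name": "arm_command", "arguments": {"increments": [{"dx": 0,"dy": 0,"dz": 0.1,"wx": 0,"wy": 0,"wz": 0,"grip": 1.5},{"dx": 0,"dy": 0,"dz": 0.2,"wx": 0,"wy": 0,"wz": 0,"grip": 1.5},{"dx": 0,"dy": 0,"dz": 0.2,"wx": 0,"wy": 0,"wz": 0,"grip": 1.5}]}}

```text
clock: 12.9
eef_pos: [0.5085, -0.0291, 0.0258]
tool_rot: [0.757, 0.654, 0.0, 0.0]
ft_force: [-0.0, -0.3, -3.2]
grip_width: 0.0281
grasp_force: 60.7
```

Call:
{"name": "arm_command", "arguments": {"increments": [{"dx": 0,"dy": 0,"dz": 0.1,"wx": 0,"wy": 0,"wz": 0,"grip": 1.5},{"dx": 0,"dy": 0,"dz": 0.1,"wx": 0,"wy": 0,"wz": 0,"grip": 1.5}]}}

```text
clock: 13.1
eef_pos: [0.5086, -0.0291, 0.0257]
tool_rot: [0.757, 0.654, 0.0, 0.0]
ft_force: [-3.2, 0.6, 5.2]
grip_width: 0.0282
grasp_force: 61.6
```

Contact. Release and rise.

Call:
{"name": "arm_command", "arguments": {"increments": [{"dx": 0,"dy": 0,"dz": 0,"wx": 0,"wy": 0,"wz": 0,"grip": 5.5},{"dx": 0,"dy": 0,"dz": 0,"wx": 0,"wy": 0,"wz": 0,"grip": 5.5},{"dx": 0,"dy": 0,"dz": 0,"wx": 0,"wy": 0,"wz": 0,"grip": 5.5},{"dx": 0,"dy": 0,"dz": 0,"wx": 0,"wy": 0,"wz": 0,"grip": 5.5},{"dx": 0,"dy": 0,"dz": -2,"wx": 0,"wy": 0,"wz": 0,"grip": 5.5},{"dx": 0,"dy": 0,"dz": -6,"wx": 0,"wy": 0,"wz": 0,"grip": 5.5},{"dx": 0,"dy": 0,"dz": -11,"wx": 0,"wy": 0,"wz": 0,"grip": 5.5},{"dx": 0,"dy": 0,"dz": -16,"wx": 0,"wy": 0,"wz": 0,"grip": 5.5},{"dx": 0,"dy": 0,"dz": -20,"wx": 0,"wy": 0,"wz": 0,"grip": 5.5},{"dx": 0,"dy": 0,"dz": -20,"wx": 0,"wy": 0,"wz": 0,"grip": 5.5}]}}

```text
clock: 14.1
eef_pos: [0.5122, -0.0293, 0.2316]
tool_rot: [0.757, 0.654, 0.005, 0.005]
ft_force: [0.7, -1.5, 0.2]
grip_width: 0.0552
grasp_force: 0.0
```

```bash
cd .;python3 go.py 0.5058 -0.0279 0.0255 -0.148;python3 snap.py w3; python3 se.py w3.npz 0.036; python3 w.py w3.npz
```

```text
t 14.1 p [ 0.5122 -0.0293  0.2316] yaw_y -0.146 tilt [ 0.0131 -0.0008] w 0.0552 gf 0.0 F [ 0.7 -1.5  0.2] j [-0.06  0.26  0.03  1.33 -0.    1.66]
d cm [ 2.00e-02 -9.30e-01  2.06e+01] w [ 0.0131 -0.0012  0.002 ]
edge [312. 202.] 6407 [ 0.5083 -0.03    0.1984  0.03    1.4231] zmed 0.0353
brass [401. 207.] 4630 [ 0.5942 -0.0408  0.1006  0.0515  1.4222]
plate [340. 182.] 47735 [ 0.5502 -0.0339  0.2784  0.2583  1.424 ]
z med brass 0.04427723613771717 plate 0.01932768855616268
```

View pics/w3.png

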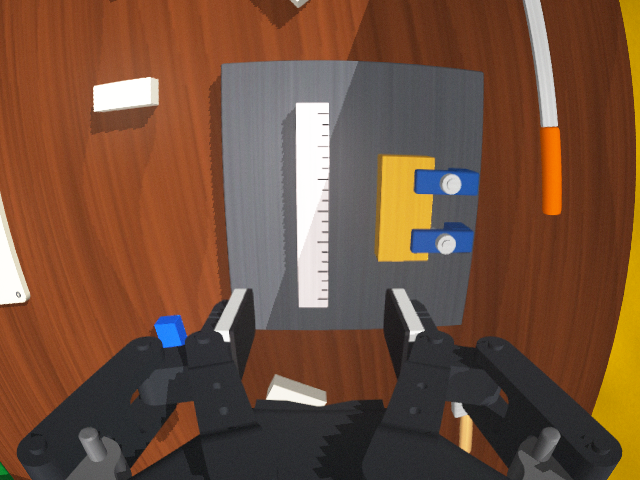

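The wrist view shows the straightedge flat on the plate at (312,204), parallel to the block at (405,208), with clear plate around its upper end (312,120).

```bash
cd .;python3 go.py 0.5194 0.0442 0.0265 -0.148
```

```text
t 14.15 p [ 0.5107 -0.0292  0.2283] yaw_y -0.146 tilt [ 0.0079 -0.0005] w 0.0545 gf 0.0 F [ 1.   0.3 -1. ] j [-0.06  0.26  0.02  1.33 -0.    1.66]
d cm [ 7.38 -0.37 20.18] w [ 0.0079 -0.0007  0.002 ]
```

Call:
{"name": "arm_command", "arguments": {"increments": [{"dx": 4,"dy": 0,"dz": 2,"wx": 0,"wy": 0,"wz": 0,"grip": 5.5},{"dx": 7.4,"dy": 0,"dz": 5,"wx": 0,"wy": 0,"wz": 0,"grip": 5.5},{"dx": 7.4,"dy": 0,"dz": 9,"wx": 0,"wy": 0,"wz": 0,"grip": 5.5},{"dx": 7.4,"dy": 0,"dz": 12,"wx": 0,"wy": 0,"wz": 0,"grip": 5.5},{"dx": 7.4,"dy": 0,"dz": 14,"wx": 0,"wy": 0,"wz": 0,"grip": 5.5},{"dx": 7.4,"dy": 0,"dz": 15,"wx": 0,"wy": 0,"wz": 0,"grip": 5.5},{"dx": 7.4,"dy": 0,"dz": 15,"wx": 0,"wy": 0,"wz": 0,"grip": 5.5},{"dx": 7.4,"dy": 0,"dz": 15,"wx": 0,"wy": 0,"wz": 0,"grip": 5.5}]}}

```text
clock: 14.95
eef_pos: [0.5194, 0.0441, 0.075]
tool_rot: [0.757, 0.654, 0.0, 0.0]
ft_force: [0.7, -0.8, -0.4]
grip_width: 0.055
grasp_force: 0.0
```

```bash
cd .;python3 go.py 0.5194 0.0442 0.0265 -0.148
```

```text
t 14.95 p [0.5194 0.0441 0.075 ] yaw_y -0.1462 tilt [ 0.0001 -0.    ] w 0.055 gf 0.0 F [ 0.7 -0.8 -0.4] j [ 0.08  0.4  -0.2   0.97 -0.    1.8 ]
d cm [ 0.01 -0.    4.85] w [ 0.0001 -0.      0.0018]
```

Call:
{"name": "arm_command", "arguments": {"increments": [{"dx": 0,"dy": 0,"dz": 2.5,"wx": 0,"wy": 0,"wz": 0,"grip": 5.5},{"dx": 0,"dy": 0,"dz": 4,"wx": 0,"wy": 0,"wz": 0,"grip": 5.5},{"dx": 0,"dy": 0,"dz": 4.8,"wx": 0,"wy": 0,"wz": 0,"grip": 5.5},{"dx": 0,"dy": 0,"dz": 4.8,"wx": 0,"wy": 0,"wz": 0,"grip": 5.5},{"dx": 0,"dy": 0,"dz": 4.8,"wx": 0,"wy": 0,"wz": 0,"grip": 1.5},{"dx": 0,"dy": 0,"dz": 4.8,"wx": 0,"wy": 0,"wz": 0,"grip": 1.5},{"dx": 0,"dy": 0,"dz": 4.8,"wx": 0,"wy": 0,"wz": 0,"grip": 1.5},{"dx": 0,"dy": 0,"dz": 4.8,"wx": 0,"wy": 0,"wz": 0,"grip": 1.5},{"dx": 0,"dy": 0,"dz": 4.8,"wx": 0,"wy": 0,"wz": 0,"grip": 1.5},{"dx": 0,"dy": 0,"dz": 4.8,"wx": 0,"wy": 0,"wz": 0,"grip": 1.5}]}}

```text
clock: 15.95
eef_pos: [0.5203, 0.0442, 0.0284]
tool_rot: [0.757, 0.654, 0.001, 0.001]
ft_force: [-1.7, 0.2, 7.3]
grip_width: 0.0283
grasp_force: 59.9
```

```bash
cd .;python3 go.py 0.566 0.037 0.027 -0.148
```

```text
t 15.95 p [0.5203 0.0442 0.0284] yaw_y -0.1462 tilt [0.0028 0.0002] w 0.0283 gf 59.9 F [-1.7  0.2  7.3] j [ 0.08  0.46 -0.25  0.86 -0.    1.8 ]
d cm [-0.05  4.63  0.15] w [ 0.0027 -0.0006  0.0018]
```

Call:
{"name": "arm_command", "arguments": {"increments": [{"dx": 0,"dy": 0.3,"dz": 0,"wx": 0,"wy": 0,"wz": 0.002,"grip": 1.5},{"dx": 0,"dy": 0.8,"dz": 0,"wx": 0,"wy": 0,"wz": 0.002,"grip": 1.5},{"dx": 0,"dy": 1.3,"dz": 0,"wx": 0,"wy": 0,"wz": 0.002,"grip": 1.5},{"dx": 0,"dy": 1.8,"dz": 0,"wx": 0,"wy": 0,"wz": 0.002,"grip": 1.5},{"dx": 0,"dy": 2.3,"dz": 0,"wx": 0,"wy": 0,"wz": 0.002,"grip": 1.5},{"dx": 0,"dy": 2.8,"dz": 0,"wx": 0,"wy": 0,"wz": 0.002,"grip": 1.5},{"dx": 0,"dy": 3.3,"dz": 0,"wx": 0,"wy": 0,"wz": 0.002,"grip": 1.5},{"dx": 0,"dy": 3.7,"dz": 0,"wx": 0,"wy": 0,"wz": 0.002,"grip": 1.5},{"dx": 0,"dy": 4.0,"dz": 0,"wx": 0,"wy": 0,"wz": 0.002,"grip": 1.5},{"dx": 0,"dy": 4.0,"dz": 0,"wx": 0,"wy": 0,"wz": 0.002,"grip": 1.5}]}}

```text
clock: 16.95
eef_pos: [0.5579, 0.0385, 0.0284]
tool_rot: [0.758, 0.653, -0.0, -0.001]
ft_force: [-6.0, 0.3, 10.0]
grip_width: 0.0281
grasp_force: 60.4
```

```bash
cd .;python3 go.py 0.566 0.037 0.027 -0.148;python3 snap.py w4; python3 se.py w4.npz 0.036; python3 w.py w4.npz
```

```text
t 16.95 p [0.5579 0.0385 0.0284] yaw_y -0.1485 tilt [-0.0011  0.0007] w 0.0281 gf 60.4 F [-6.   0.3 10. ] j [ 0.07  0.52 -0.14  0.91  0.    1.79]
d cm [-0.03  0.82  0.14] w [-0.0012 -0.0005 -0.0005]
edge [318. 325.] 10180 [0.5561 0.0263 0.0764 0.0299 1.4159] zmed 0.0353
plate [322. 237.] 87690 [ 0.5618  0.0418  0.2569  0.1271 -0.1434]
z med brass nan plate 0.01931049877668803
  return np.nanmean(a, axis, out=out, keepdims=keepdims)
```

View pics/w4.png

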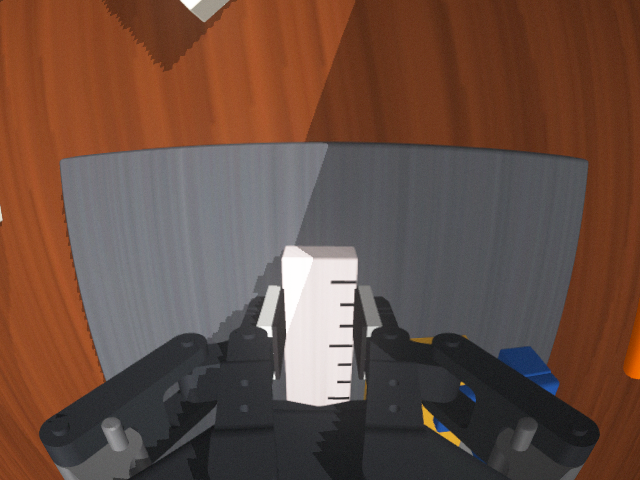

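The wrist view shows the straightedge's end (320,325) held between both pads, with the block's corner at (415,380) still clear of the right finger.

Call:
{"name": "arm_command", "arguments": {"increments": [{"dx": 0,"dy": 0.2,"dz": 0,"wx": 0,"wy": 0,"wz": 0,"grip": 1.5},{"dx": 0,"dy": 0.4,"dz": 0,"wx": 0,"wy": 0,"wz": 0,"grip": 1.5},{"dx": 0,"dy": 0.55,"dz": 0,"wx": 0,"wy": 0,"wz": 0,"grip": 1.5},{"dx": 0,"dy": 0.55,"dz": 0,"wx": 0,"wy": 0,"wz": 0,"grip": 1.5}]}}

```text
clock: 17.4
eef_pos: [0.5629, 0.0378, 0.0284]
tool_rot: [0.758, 0.653, -0.0, -0.001]
ft_force: [-6.7, 1.0, 10.3]
grip_width: 0.0282
grasp_force: 60.5
```

Call:
{"name": "arm_command", "arguments": {"increments": [{"dx": 0,"dy": 0.1,"dz": 0,"wx": 0,"wy": 0,"wz": 0,"grip": 1.5},{"dx": 0,"dy": 0.1,"dz": 0,"wx": 0,"wy": 0,"wz": 0,"grip": 1.5}]}}

```text
clock: 17.6
eef_pos: [0.563, 0.0378, 0.0284]
tool_rot: [0.758, 0.653, -0.001, -0.002]
ft_force: [-8.9, 1.6, 12.7]
grip_width: 0.0276
grasp_force: 60.6
```

Call:
{"name": "arm_command", "arguments": {"increments": [{"dx": 0,"dy": 0.1,"dz": 0,"wx": 0,"wy": 0,"wz": 0,"grip": 1.5},{"dx": 0,"dy": 0.1,"dz": 0,"wx": 0,"wy": 0,"wz": 0,"grip": 1.5}]}}

```text
clock: 17.8
eef_pos: [0.563, 0.0378, 0.0284]
tool_rot: [0.758, 0.653, -0.002, -0.002]
ft_force: [-10.9, -0.2, 14.7]
grip_width: 0.0281
grasp_force: 60.9
```

Call:
{"name": "arm_command", "arguments": {"increments": [{"dx": 0,"dy": 0.1,"dz": 0,"wx": 0,"wy": 0,"wz": 0,"grip": 1.5},{"dx": 0,"dy": 0.2,"dz": 0,"wx": 0,"wy": 0,"wz": 0,"grip": 1.5},{"dx": 0,"dy": 0.2,"dz": 0,"wx": 0,"wy": 0,"wz": 0,"grip": 1.5}]}}

```text
clock: 18.1
eef_pos: [0.5664, 0.0373, 0.0284]
tool_rot: [0.758, 0.653, -0.001, -0.001]
ft_force: [-8.2, 1.4, 11.2]
grip_width: 0.0279
grasp_force: 60.5
```

```bash
cd .;python3 go.py 0.566 0.037 0.027 -0.148
```

```text
t 18.1 p [0.5664 0.0373 0.0284] yaw_y -0.1483 tilt [-0.0026  0.0009] w 0.0279 gf 60.5 F [-8.2  1.4 11.2] j [ 0.07  0.54 -0.11  0.92  0.    1.78]
d cm [-0.03 -0.03  0.14] w [-0.0027 -0.0005 -0.0003]
```

Call:
{"name": "arm_command", "arguments": {"increments": [{"dx": 0,"dy": 0.1,"dz": 0,"wx": 0,"wy": 0,"wz": 0,"grip": 1.5},{"dx": 0,"dy": 0.1,"dz": 0,"wx": 0,"wy": 0,"wz": 0,"grip": 1.5}]}}

```text
clock: 18.3
eef_pos: [0.5664, 0.0373, 0.0284]
tool_rot: [0.758, 0.653, -0.001, -0.002]
ft_force: [-10.3, 1.0, 14.6]
grip_width: 0.028
grasp_force: 60.7
```

Call:
{"name": "arm_command", "arguments": {"increments": [{"dx": 0,"dy": 0.1,"dz": 0,"wx": 0,"wy": 0,"wz": 0,"grip": 1.5},{"dx": 0,"dy": 0.1,"dz": 0,"wx": 0,"wy": 0,"wz": 0,"grip": 1.5}]}}

```text
clock: 18.5
eef_pos: [0.5664, 0.0373, 0.0284]
tool_rot: [0.757, 0.653, -0.002, -0.003]
ft_force: [-12.7, 0.7, 15.6]
grip_width: 0.0279
grasp_force: 61.0
```

```bash
cd .;python3 - <<'E'
from workcell import viewer
from h import *
for n in ["scene","side"]:
    p,d=viewer.camera(n);c=viewer.get_calibration(n);np.savez(n+"1.npz",p=p,d=d,**c)
    if n=="side": cv2.imwrite("pics/side1.png",cv2.resize(p[200:330,260:440,::-1],None,fx=4,fy=4,interpolation=cv2.INTER_CUBIC))
E
python3 go.py 0.566 0.037 0.027 -0.148
```

```text
t 18.6 p [0.5664 0.0373 0.0284] yaw_y -0.1481 tilt [-0.0061  0.0014] w 0.0282 gf 61.0 F [-12.1   2.2  15.6] j [ 0.06  0.54 -0.11  0.93  0.    1.78]
d cm [-0.03 -0.04  0.14] w [-0.0062 -0.0005 -0.0001]
```

View pics/side1.png

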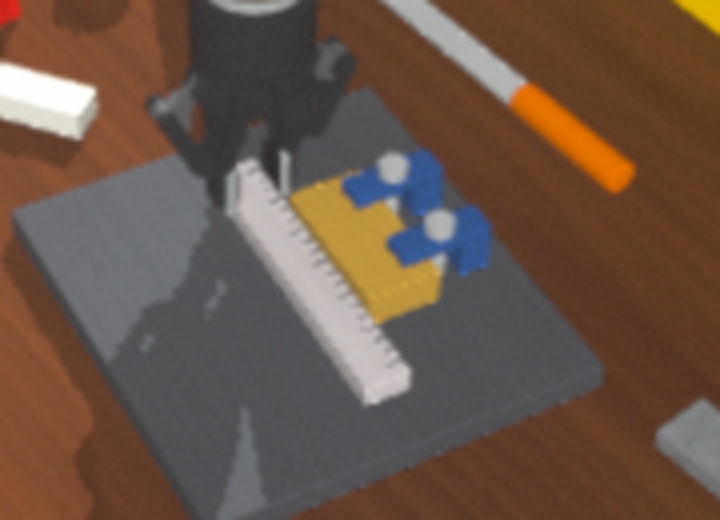

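The side view shows the straightedge along the block's filed edge, apparently touching it from (290,190) to (380,320), with both ends overhanging. Release it and look from above.

Call:
{"name": "arm_command", "arguments": {"increments": [{"dx": 0,"dy": -0.1,"dz": -0.1,"wx": 0,"wy": 0,"wz": 0,"grip": 4},{"dx": 0,"dy": -0.1,"dz": -0.1,"wx": 0,"wy": 0,"wz": 0,"grip": 4},{"dx": 0,"dy": -0.1,"dz": -0.1,"wx": 0,"wy": 0,"wz": 0,"grip": 4},{"dx": 0,"dy": -0.1,"dz": -2,"wx": 0,"wy": 0,"wz": 0,"grip": 4},{"dx": 0,"dy": -0.1,"dz": -6,"wx": 0,"wy": 0,"wz": 0,"grip": 4},{"dx": -3,"dy": -0.1,"dz": -10,"wx": 0,"wy": 0,"wz": 0,"grip": 4},{"dx": -7,"dy": -0.1,"dz": -14,"wx": 0,"wy": 0,"wz": 0,"grip": 4},{"dx": -7.5,"dy": -0.1,"dz": -17,"wx": 0,"wy": 0,"wz": 0,"grip": 4},{"dx": -7.5,"dy": -0.1,"dz": -17,"wx": 0,"wy": 0,"wz": 0,"grip": 4},{"dx": -7.5,"dy": -0.1,"dz": -17,"wx": 0,"wy": 0,"wz": 0,"grip": 4}]}}

```text
clock: 19.6
eef_pos: [0.559, -0.0379, 0.1977]
tool_rot: [0.758, 0.653, 0.001, 0.001]
ft_force: [-0.4, 0.7, -1.2]
grip_width: 0.0403
grasp_force: 0.0
```

```bash
cd .;python3 go.py 0.555 -0.037 0.027 -0.148;python3 snap.py w5; python3 se.py w5.npz 0.036; python3 w.py w5.npz
python3 - <<'E'
import cv2;p=cv2.imread('pics/w5.png');cv2.imwrite('pics/w5c.png',cv2.resize(p[80:340,220:460],None,fx=2.3,fy=2.3))
E
```

```text
t 19.6 p [ 0.559  -0.0379  0.1977] yaw_y -0.149 tilt [ 0.0029 -0.    ] w 0.0403 gf 0.0 F [-0.4  0.7 -1.2] j [-0.07  0.37  0.1   1.3   0.    1.65]
d cm [ 0.02 -0.46 17.07] w [ 0.0028 -0.0004 -0.001 ]
edge [313. 206.] 7782 [ 0.5545 -0.0376  0.1979  0.0303  1.411 ] zmed 0.0353
brass [357. 212.] 5748 [ 0.5948 -0.0405  0.1     0.0504  1.4282]
plate [296. 178.] 56538 [ 0.5506 -0.0339  0.2781  0.258   1.4244]
z med brass 0.04430670215747426 plate 0.019312803688041974
```

View pics/w5c.png

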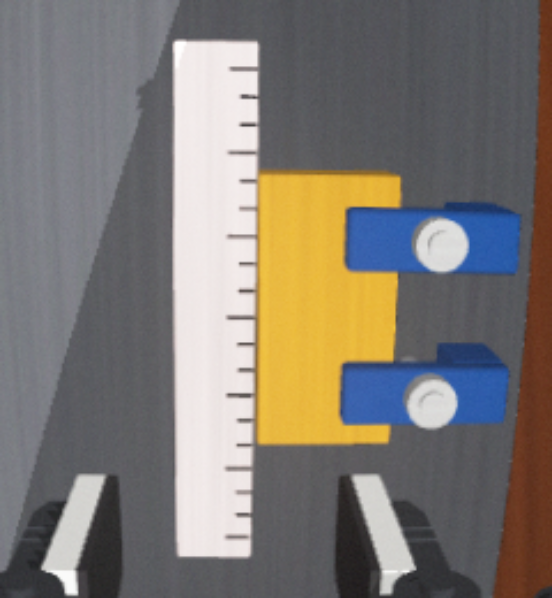

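The crop shows the straightedge against the block's filed edge, touching at the block's upper corner (258,172), with a hairline gap at the lower corner (257,440); the skew is about 0.013 rad. I will nudge that end flush with closed fingers.

```bash
cd .;python3 go.py 0.5056 -0.0678 0.026 -0.148
```

```text
t 19.65 p [ 0.558  -0.0374  0.1962] yaw_y -0.1482 tilt [-0.0004  0.0002] w 0.0397 gf 0.0 F [ 0.  -0.5 -0.3] j [-0.07  0.37  0.1   1.3   0.    1.65]
d cm [-3.79 -4.73 17.02] w [-0.0004 -0.0001 -0.0002]
```

Call:
{"name": "arm_command", "arguments": {"increments": [{"dx": -2,"dy": -2.4,"dz": 0,"wx": 0,"wy": 0,"wz": 0,"grip": 0},{"dx": -3.8,"dy": -4.7,"dz": 2,"wx": 0,"wy": 0,"wz": 0,"grip": 0},{"dx": -3.8,"dy": -4.7,"dz": 6,"wx": 0,"wy": 0,"wz": 0,"grip": 0},{"dx": -3.8,"dy": -4.7,"dz": 10,"wx": 0,"wy": 0,"wz": 0,"grip": 0},{"dx": -3.8,"dy": -4.7,"dz": 13,"wx": 0,"wy": 0,"wz": 0,"grip": 0},{"dx": -3.8,"dy": -4.7,"dz": 15,"wx": 0,"wy": 0,"wz": 0,"grip": 0},{"dx": -3.8,"dy": -4.7,"dz": 16,"wx": 0,"wy": 0,"wz": 0,"grip": 0},{"dx": -3.8,"dy": -4.7,"dz": 16.8,"wx": 0,"wy": 0,"wz": 0,"grip": 0},{"dx": -3.8,"dy": -4.7,"dz": 16.8,"wx": 0,"wy": 0,"wz": 0,"grip": 0}]}}

```text
clock: 20.55
eef_pos: [0.5053, -0.0676, 0.0277]
tool_rot: [0.757, 0.653, -0.001, -0.001]
ft_force: [-0.3, 0.2, 0.9]
grip_width: 0.0001
grasp_force: 0.0
```

Call:
{"name": "arm_command", "arguments": {"increments": [{"dx": 0,"dy": 0.4,"dz": 0,"wx": 0,"wy": 0,"wz": 0,"grip": 0},{"dx": 0,"dy": 0.8,"dz": 0,"wx": 0,"wy": 0,"wz": 0,"grip": 0},{"dx": 0,"dy": 1.0,"dz": 0,"wx": 0,"wy": 0,"wz": 0,"grip": 0},{"dx": 0,"dy": 1.0,"dz": 0,"wx": 0,"wy": 0,"wz": 0,"grip": 0}]}}

```text
clock: 20.95
eef_pos: [0.517, -0.0697, 0.0296]
tool_rot: [0.757, 0.653, 0.001, 0.001]
ft_force: [-0.0, -1.1, 0.3]
grip_width: 0.0
grasp_force: 0.0
```

Call:
{"name": "arm_command", "arguments": {"increments": [{"dx": 0,"dy": 0.2,"dz": 0.1,"wx": 0,"wy": 0,"wz": 0,"grip": 0},{"dx": 0,"dy": 0.3,"dz": 0.1,"wx": 0,"wy": 0,"wz": 0,"grip": 0},{"dx": 0,"dy": 0.3,"dz": 0.1,"wx": 0,"wy": 0,"wz": 0,"grip": 0}]}}

```text
clock: 21.25
eef_pos: [0.5189, -0.07, 0.0278]
tool_rot: [0.757, 0.653, 0.0, 0.0]
ft_force: [-0.9, -0.6, 0.0]
grip_width: 0.0003
grasp_force: 0.0
```

Call:
{"name": "arm_command", "arguments": {"increments": [{"dx": 0,"dy": 0.2,"dz": 0,"wx": 0,"wy": 0,"wz": 0,"grip": 0},{"dx": 0,"dy": 0.2,"dz": 0,"wx": 0,"wy": 0,"wz": 0,"grip": 0}]}}

```text
clock: 21.45
eef_pos: [0.5211, -0.0703, 0.0278]
tool_rot: [0.757, 0.653, 0.0, 0.0]
ft_force: [-0.3, -0.2, -0.8]
grip_width: -0.0003
grasp_force: 0.0
```

Call:
{"name": "arm_command", "arguments": {"increments": [{"dx": 0,"dy": 0.2,"dz": 0,"wx": 0,"wy": 0,"wz": 0,"grip": 0},{"dx": 0,"dy": 0.2,"dz": 0,"wx": 0,"wy": 0,"wz": 0,"grip": 0}]}}

```text
clock: 21.65
eef_pos: [0.5223, -0.0706, 0.0277]
tool_rot: [0.757, 0.653, -0.0, -0.0]
ft_force: [-0.7, 1.2, 0.5]
grip_width: 0.0001
grasp_force: 0.8
```

Call:
{"name": "arm_command", "arguments": {"increments": [{"dx": 0,"dy": 0.1,"dz": 0,"wx": 0,"wy": 0,"wz": 0,"grip": 0},{"dx": 0,"dy": 0.1,"dz": 0,"wx": 0,"wy": 0,"wz": 0,"grip": 0}]}}

```text
clock: 21.85
eef_pos: [0.5227, -0.0707, 0.0276]
tool_rot: [0.757, 0.653, -0.001, -0.001]
ft_force: [-3.1, -0.1, 2.1]
grip_width: -0.0002
grasp_force: 2.2
```

Call:
{"name": "arm_command", "arguments": {"increments": [{"dx": 0,"dy": 0.1,"dz": 0,"wx": 0,"wy": 0,"wz": 0,"grip": 0},{"dx": 0,"dy": 0.1,"dz": 0,"wx": 0,"wy": 0,"wz": 0,"grip": 0}]}}

```text
clock: 22.05
eef_pos: [0.5228, -0.0707, 0.0275]
tool_rot: [0.757, 0.653, -0.001, -0.001]
ft_force: [-6.9, 0.4, 3.4]
grip_width: 0.0001
grasp_force: 3.7
```

Call:
{"name": "arm_command", "arguments": {"increments": [{"dx": 0,"dy": 0.1,"dz": 0,"wx": 0,"wy": 0,"wz": 0,"grip": 0},{"dx": 0,"dy": 0.1,"dz": 0,"wx": 0,"wy": 0,"wz": 0,"grip": 0}]}}

```text
clock: 22.25
eef_pos: [0.5229, -0.0707, 0.0275]
tool_rot: [0.757, 0.653, -0.002, -0.002]
ft_force: [-8.5, 0.6, 5.8]
grip_width: -0.0001
grasp_force: 4.9
```

Call:
{"name": "arm_command", "arguments": {"increments": [{"dx": 0,"dy": -0.6,"dz": 0,"wx": 0,"wy": 0,"wz": 0,"grip": 0},{"dx": 0,"dy": -2,"dz": 0,"wx": 0,"wy": 0,"wz": 0,"grip": 0},{"dx": 0,"dy": -2,"dz": -4,"wx": 0,"wy": 0,"wz": 0,"grip": 0},{"dx": 1.5,"dy": -1,"dz": -8,"wx": 0,"wy": 0,"wz": 0,"grip": 1},{"dx": 3.8,"dy": 1.5,"dz": -12,"wx": 0,"wy": 0,"wz": 0,"grip": 4},{"dx": 3.8,"dy": 3.5,"dz": -16.5,"wx": 0,"wy": 0,"wz": 0,"grip": 4},{"dx": 3.8,"dy": 3.5,"dz": -16.5,"wx": 0,"wy": 0,"wz": 0,"grip": 4},{"dx": 3.8,"dy": 3.5,"dz": -16.5,"wx": 0,"wy": 0,"wz": 0,"grip": 4},{"dx": 3.8,"dy": 3.5,"dz": -16.5,"wx": 0,"wy": 0,"wz": 0,"grip": 4}]}}

```text
clock: 23.15
eef_pos: [0.5652, -0.0385, 0.1916]
tool_rot: [0.757, 0.653, -0.001, -0.001]
ft_force: [-0.2, 1.2, 0.0]
grip_width: 0.0399
grasp_force: 0.0
```

```bash
cd .;python3 snap.py w6; python3 se.py w6.npz 0.036; python3 w.py w6.npz
python3 - <<'E'
import cv2;p=cv2.imread('pics/w6.png');cv2.imwrite('pics/w6c.png',cv2.resize(p[80:340,220:460],None,fx=2.3,fy=2.3))
E
```

```text
edge [307. 209.] 8108 [ 0.5549 -0.0381  0.1982  0.0302  1.4238] zmed 0.0353
brass [352. 214.] 6007 [ 0.5951 -0.0404  0.0998  0.0501  1.4206]
plate [290. 178.] 57863 [ 0.5507 -0.0337  0.2777  0.2579  1.424 ]
z med brass 0.04429605308485374 plate 0.01931254419723799
```

View pics/w6c.png

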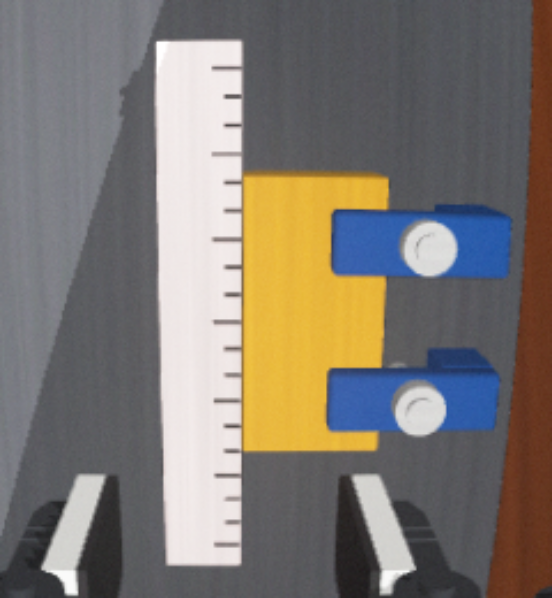

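The crop shows the straightedge flush along the whole filed edge, from (244,175) to (243,450). Its yaw of 1.4238 matches the plate's 1.424, and the centre distance to the block is 40 mm, as it should be.

```bash
python3 -c "
from workcell import job;print(job.job_done())"
```

```text
the job is handed in; nothing more can be done
None
```

The job is handed in: the offcut is in the red bin and, in the last wrist picture, the straightedge lies flush along the block's whole filed edge, let go of, with the robot clear; it took about 23 of the 64 s, and I was not shown the verdict.

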